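Register the specimen holder and bolt it in the test fixture

TASK

On the test fixture, push the loose specimen holder squarely home against both steel stops, then slide the fixture's bolt through the staple on the holder and turn its handle down, towards the track's notched side, into the notch so that the bolt is locked. The notch plate is adjustable, so you have to find where the handle drops in; leave the jar, the spare specimen and the wrench where they are.

Things in the scene. Friction and masses are not known exactly. Their poses are not given: they have to be found in the camera images.
- fixture: Fixed aluminium plate 170 (x) x 325 (y) x 12 mm on the bench, turned by up to 0.3 rad. Origin on the bench under it; x, y along its edges, z up. In this frame (mm, used below as 'fixture') the plate spans x -80 to 90, y -200 to 125. It carries the stops and the bolt's track.
- stop_corner (a point): Where the inner faces of the two steel stop bars would meet, at their top: fixture 70, 100, 26. The far stop's face is at x = 70 (bar from y -5 to 110), the side stop's at y = 100 (bar from x -20 to 55). Both bars are 15 thick, tops at z 26.
- track (a point): Point on the bolt's axis at fixture 5, -120, 39; the axis is parallel to fixture y. Grey track under and at the +x side of the rod: x 0 to 21, y -190 to -50, top z 43; thin strap over the rod at y -55 to -47, top z 50. At its -x side stands a steel gate wall, x -7 to -1, top z 53, foot to x -25, with one open notch 18 wide (y). The gate sits elsewhere along y each time and is not measured.
- holder: Loose holder, 0.4 to 0.9 kg: aluminium block 90 (x) x 100 (y) x 18 mm flat on the plate; origin at the centre of its underside. On it a fixed round steel specimen and a steel staple (keeper). Starts 18 to 40 mm short of the far stop, 15 to 28 of the side stop, yawed up to 0.2 rad. Home, its origin is at fixture 25, 50, 12 and its axes are parallel to the fixture's.
- keeper (a point): Centre of the staple's opening, at holder -20, -35, 27 mm. Opening 14 wide (x) and 16 high; staple 12 long (y), 24 wide outside, its top 39 mm above the holder's underside. With the holder home it is in line with the bolt; about 2 mm of misalignment is tolerated.
- specimen_top (a point): Centre of the top of the steel specimen fixed on the holder: upright cylinder 36 mm in diameter, 30 tall, its axis at holder x = 12, y = 18, its top 48 mm above the holder's underside. A good grip from above.
- bolt_tip (a point): Centre of the leading (+y) end of the bolt, a steel rod 10 mm thick and 145 long: at fixture 5, -45 + bolt travel, 39. With the holder home it is well through the staple from 68 mm of travel.
- bolt (a joint): Bolt travel, m: 0 drawn back, grows towards fixture +y, 0.098 at its end stop. Starts at 0 to 0.012. Friction about 2 N; it stays where it is left.
- handle (a joint): Turn of the handle about the bolt's axis, rad: 0 upright, grows turning down to fixture -x, end stop 1.3. Friction 0.04 N m holds it. The gate wall stops it at about 0.1 to 0.2 except in the notch, where it turns freely. The notch's centre lies at a bolt travel of 0.074 to 0.094, unknown; the handle has 4 mm of play each way in it. Past 0.8 rad it is locked.
- handle_top (a point): Free end of the handle: straight round rod 10 mm thick standing on the bolt rod, 58 mm from the bolt's axis to this end (fixture z 97 when upright). Upright it is at fixture x 5, y -160 + bolt travel.
- jar: Amber jar, 48 mm thick, 70 mm tall, standing on the bench beyond the +y end of the fixture; leave alone. Origin at the centre of its foot.
- spare: Spare steel specimen, 36 mm thick, 30 mm tall, standing on the bench beyond the far (+x) side of the fixture; leave alone. Origin at the centre of its foot.
- wrench: Wrench 140 mm long lying on the bench beyond the far side of the fixture; leave alone.
Things that resemble listed ones, but are neither listed nor needed, are in the scene too. There is more than one size of the holder; the one meant has the size given above.

How it is judged (in metres and radians):
On the way, in this order (a step that is already met when the one before it is completed fails the run):
1. the holder sits squarely home against both stops (x of holder in the frame of fixture between 0.0222 and 0.03 m and y of holder in the frame of fixture between 0.0472 and 0.055 m and z of holder in the frame of fixture between 0.008 and 0.016 m and angle between the x axis of holder and the x axis of fixture, either way round below 0.045 rad), for 0.2 s.
2. the bolt is through the holder's staple, the holder still home (all of step 1 and x of bolt_tip in the frame of keeper between -0.006 and 0.006 m and y of bolt_tip in the frame of keeper above 0.006 m), for 0.1 s.
At the end, for the whole second after the job is handed in: The holder lies flat on the plate within 2.8 mm of both stops and square to them within 0.045 rad, the bolt's tip is through the staple (at least 6 mm past its centre), the handle is turned down past 0.8 rad (in the notch), and everything is at rest (all of step 2 and value of joint handle above 0.8 rad and linear speed of holder below 0.02 m/s and velocity of joint bolt between -0.01 and 0.01 m/s); the robot touches nothing.
It fails at once if the jar is disturbed (moved more than 15 mm) (distance of jar from where it was at the start of the episode above 0.015 m).
It fails at once if the spare is disturbed (moved more than 15 mm) (distance of spare from where it was at the start of the episode above 0.015 m).
It fails at once if the wrench is disturbed (moved more than 15 mm) (distance of wrench from where it was at the start of the episode above 0.015 m).
It also fails if it takes over 64 s, if anything falls off the work surface, if the arm or the gripper's body presses on something with over 40 N, if the wrist force passes 120 N, or if a joint passes its speed limit or range.

ROBOT

A 6-joint arm with a two-finger parallel gripper is mounted at the origin on the work surface. World frame = base frame: x ahead of the robot, y to its left, z up, the work surface at z = 0. Lengths are in mm, angles in degrees, forces in N, time in s.
With the tool pointing down it reaches from about 300 to 850 mm from the base axis. Payload 4.2 kg.
Tool frame: the origin (TCP) lies midway between the tips of the shut fingers; the grasp point (between the pads) lies 19 mm behind it; z points along the fingers, y is the line along which they close (so a half turn about z gives the same grasp; the last joint's range is limited). The gripper opens to 91 mm and grips with 3 to 60 N. Pads are 32 mm wide; open, the fingers measure 118 mm over their backs; the gripper's body (76 mm by 178 mm) begins 60 mm behind the grasp point.
Start: joints at [-68.812, 18.312, 89.639, -0, 72.044, -1.146], TCP at [218.506, -531.882, 213.976] pointing down, gripper open.
Joint ranges: [-177.97, 177.97], [-48.28, 115.42], [12.27, 149.76], [-77.06, 257.06], [2.81, 150.46], [-146.56, 146.56]. Speed limits (degrees/s): [147.25, 147.25, 180, 180, 180, 180].

INTERFACE

Orientations are given as [roll, pitch, yaw] about the fixed x, y, z axes, in that order (R = Rz(yaw) Ry(pitch) Rx(roll)).
In Python, from workcell import state, grab_frame, camera_model, workorder gives the robot as it stands.
- The arm moves only by the tool carry_out, never from a script. Its argument "commands" is a list of rows, each a list of 7 numbers: the turn, a rotation vector about the tool's x, y, z in degrees, then the shift along the tool's x, y, z in mm, then the opening, from -1 (shut) to 1 (fully open). In form: [[ax, ay, az, dx, dy, dz, hand], ...]. A call has 1 to 20 rows; each row is the pose to reach, as a shift and turn from the pose commanded when the call began, along the tool's axes at that moment; what a row does not reach only later rows make up. A row lasts 1/10 s, in which the tool goes at most 50 mm and 8.59 degrees, less where a joint would pass 70% of its speed; a pose out of reach is approached as far as the arm can. A call with a gripper value outside its range is refused whole. The fingers move at their own pace and stop on an object; "force" is the grip in N (left out, the last holds). Time passes only in rows, so rows that repeat a pose let the fingers close. It gives the time, the measured TCP pose, the force, the opening and the grip force at its end, in the units of the state.
- state(): the state, without advancing time (a new reading comes with each control period).
- grab_frame(name): name is "side" or "top" or "wrist"; returns the picture (420x560x3 uint8, red, green, blue); there is no depth.
- camera_model(name): a dict with "fx", "fy", "cx", "cy" (pixels), "dist" ([k1, k2, p1, p2, k3] as OpenCV has them; the pictures are not rectified), "origin" and "rotation" of the camera in the world; the wrist camera has in their place "mount" (4x4, takes a point from camera to tool coordinates, whose origin is the TCP and whose axes are the flange's). Camera axes: x right, y up, looking along -z (the intrinsics and any distortion apply to the point x, -y, -z); pixel columns grow to the right and rows downward; lengths in mm; the calibration is good to about 2 mm. A picture is of the moment at which its call begins: read the wrist's pose just before it. camera_model takes no time and is no camera call.
- workorder.job_done(): hands the job in; it is judged then, once.
The state is a dict: "time_s": time; "qpos": joint angles; "qvel": joint speeds; "effort": joint torques, N m; "ee_pos": TCP position; "ee_rot": TCP orientation; "force": force on the tool from outside, world axes, zero at the start; "torque": the same for the moment, N m; "gripper_width": finger opening in mm; "gripper_force": force on a finger pad.
Only numpy, scipy, OpenCV 4.12 (cv2) and the standard library are available. Lean on these libraries where they do the work, as an engineer would, in place of code of your own. Each camera call takes 0.05 s, during which the arm holds its last target. There are 200 camera calls.

## Working session

There is one attempt and no reset: what is moved stays moved. The work goes in short steps, Python scripts to look and compute and a tool call to move; the robot and the scene stay as the last step left them, time stands still between calls to the robot, and variables do not carry over. Pictures are saved under pics/ and viewed, at most 10 in all, crops included, and the job is handed in when it is done.

Besides the shell and the picture viewer there is one more tool, called after "Request:" as name(argument=value, ...), one argument or row to a line, values as JSON. carry_out: Moves the arm, as the interface text tells. Its arguments: {"type":"object","properties":{"commands":{"type":"array"},"force":{"type":"number"}},"required":["commands"]}

```bash
ls; mkdir -p pics; python3 - <<'E'
from workcell import *
import cv2
for n in ("side","top"):
    f=grab_frame(n); cv2.imwrite(f"pics/{n}0.png",f[:,:,::-1])
    m=camera_model(n); print(n,m)
print(camera_model("wrist")); s=state(); print(s)
E
```

```text
pics
side {'fx': 425.27704498414437, 'fy': 425.27704498414437, 'cx': 278.81876222826344, 'cy': 204.7031271392738, 'dist': array([0.03400056, 0.        , 0.        , 0.        , 0.        ]), 'origin': array([ 62.59024439, 656.331998  , 602.10704798]), 'rotation': array([  55.91828574,   -0.94480329, -140.22967446])}
top {'fx': 382.82783061706436, 'fy': 382.82783061706436, 'cx': 282.19777155602617, 'cy': 206.4594964396728, 'dist': array([0.03383887, 0.        , 0.        , 0.        , 0.        ]), 'origin': array([354.34135558,  68.22909158, 888.91429121]), 'rotation': array([ 11.36972972,   0.37516265, -94.13355415])}
{'fx': 316.20855244018344, 'fy': 316.20855244018344, 'cx': 279.48658122316914, 'cy': 213.6715002987862, 'dist': array([-0.06276641,  0.        ,  0.        ,  0.        ,  0.        ]), 'mount': array([[-7.55048942e-04,  9.63147147e-01,  2.68973981e-01,
         7.64678268e+01],
       [ 9.99999502e-01,  9.02736152e-04, -4.25391273e-04,
         5.40855806e-01],
       [-6.52526928e-04,  2.68973525e-01, -9.63147349e-01,
        -1.71457558e+02],
       [ 0.00000000e+00,  0.00000000e+00,  0.00000000e+00,
         1.00000000e+00]])}
{'time_s': 0.1, 'qpos': array([-6.88122761e+01,  1.83483387e+01,  8.96985982e+01,  1.86071623e-04,
        7.20434946e+01, -1.14535459e+00]), 'qvel': array([-0.02250812, -0.16240989, -0.15138043, -0.03756814, -0.02963814,
        0.00724941]), 'effort': array([ 2.03338736e-04, -4.13334167e+01, -2.32509828e+01,  7.27509381e-02,
        4.22123855e-02, -4.39471205e-05]), 'ee_pos': array([ 218.34150458, -531.45455199,  213.2062757 ]), 'ee_rot': array([-1.79909590e+02, -1.98450632e-03,  2.23330194e+01]), 'force': array([-0.5267595 ,  0.65398021,  0.04126432]), 'torque': array([ 0.00189128, -0.01130982, -0.00709075]), 'gripper_force': 0.0, 'gripper_width': 91.02256742921169}
```

View pics/top0.png

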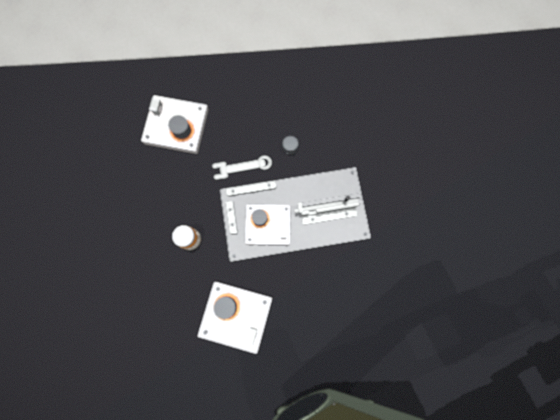

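View pics/side0.png

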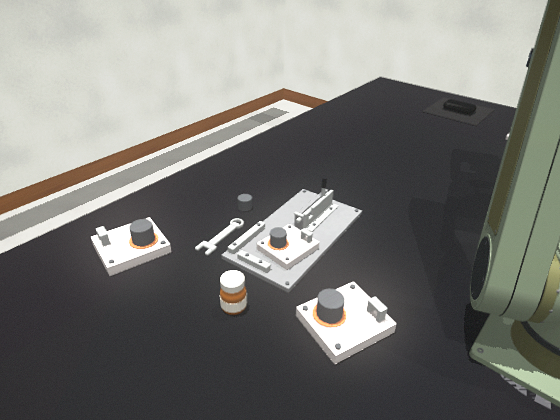

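The fixture plate is in top px (222–370, 168–260). There are three holder-like objects: (268,225) on the fixture, and (175,125) and (235,317) on the bench. The one on the plate fits the description, so I'll confirm it by size and an enlarged crop.

```bash
cat > h.py <<'E'
import numpy as np, cv2
from scipy.spatial.transform import Rotation as R
from workcell import *
def rot(e): return R.from_euler('xyz',e,degrees=True).as_matrix()
def cam(n,s=None):
    m=camera_model(n); K=np.array([[m['fx'],0,m['cx']],[0,m['fy'],m['cy']],[0,0,1.]])
    if n=='wrist':
        T=m['mount']; Rt=rot(s['ee_rot']); return K,m['dist'],Rt@T[:3,3]+s['ee_pos'],Rt@T[:3,:3]
    return K,m['dist'],np.array(m['origin']),rot(m['rotation'])
def cast(c,px,z):
    K,d,o,Rm=c; u=cv2.undistortPoints(np.array(px,float).reshape(-1,1,2),K,d)[:,0]
    r=np.c_[u[:,0],-u[:,1],-np.ones(len(u))]@Rm.T
    return o+r*((z-o[2])/r[:,2])[:,None]
def proj(c,P):
    K,d,o,Rm=c; p=(np.atleast_2d(P)-o)@Rm; p=p*[1,-1,-1]
    return cv2.projectPoints(p,np.zeros(3),np.zeros(3),K,d)[0][:,0]
def fw(F,P): # fixture (x,y,yaw rad)->world
    P=np.atleast_2d(P).astype(float); c,s=np.cos(F[2]),np.sin(F[2])
    return np.c_[F[0]+c*P[:,0]-s*P[:,1],F[1]+s*P[:,0]+c*P[:,1],P[:,2]]
E
python3 - <<'E'
from h import *
im=cv2.imread('pics/top0.png'); c=cam('top')
g=cv2.cvtColor(im,cv2.COLOR_BGR2GRAY); m=(g>90).astype(np.uint8); m[:90]=0
n,l,st,ce=cv2.connectedComponentsWithStats(m)
for i in range(1,n):
    if st[i,4]>800:
        cn=cv2.findContours((l==i).astype(np.uint8),0,1)[0][0]
        r=cv2.minAreaRect(cn); b=cv2.boxPoints(r); w=cast(c,b,12 if st[i,4]>6000 else 18)
        print(st[i],b.round(1).tolist(),w.round(0)[:,:2].tolist(),np.linalg.norm(np.diff(w,axis=0),axis=1).round(0))
cv2.imwrite('pics/crop.png',cv2.resize(im[150:275,195:385],None,fx=4,fy=4,interpolation=2))
E
```

```text
[ 140   95   68   59 2874] [[139.3000030517578, 142.89999389648438], [148.60000610351562, 92.69999694824219], [208.5, 103.80000305175781], [199.1999969482422, 154.10000610351562]] [[709.0, 391.0], [838.0, 368.0], [798.0, 223.0], [671.0, 250.0]] [131. 151. 130.]
[  219   167   152    95 10487] [[216.60000610351562, 188.60000610351562], [358.6000061035156, 164.89999389648438], [370.8999938964844, 238.1999969482422], [228.8000030517578, 261.8999938964844]] [[585.0, 212.0], [618.0, -128.0], [442.0, -136.0], [412.0, 191.0]] [342. 176. 329.]
[ 197  281   76   73 3773] [[195.8000030517578, 337.1000061035156], [212.3000030517578, 279.5], [273.3999938964844, 297.0], [257.0, 354.6000061035156]] [[256.0, 268.0], [375.0, 229.0], [327.0, 95.0], [210.0, 139.0]] [126. 142. 125.]
```

View pics/crop.png

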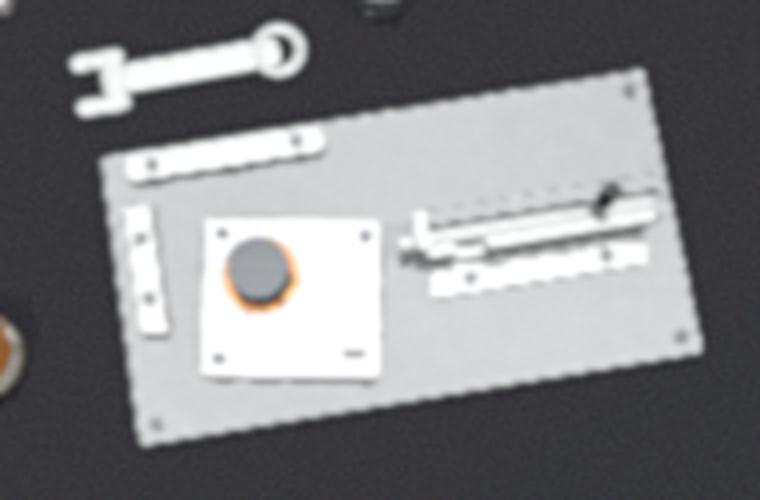

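The crop shows the 90×100 holder at crop px (200–380, 218–378), with its specimen at (260,270) and staple at (353,352). The bench ones measure about 125×140, so they are decoys. The handle is at (607,195). I'll fit the fixture pose roughly from the plate corners.

```bash
cat >> h.py <<'E'
def fit(A,W): # rigid 2D A->W : x,y,yaw ,resid
    A=np.array(A,float);W=np.array(W,float)[:,:2]; a=A-A.mean(0); w=W-W.mean(0)
    t=np.arctan2((a[:,0]*w[:,1]-a[:,1]*w[:,0]).sum(),(a*w).sum()); c,s=np.cos(t),np.sin(t)
    p=W.mean(0)-np.array([[c,-s],[s,c]])@A.mean(0); r=W-(A@np.array([[c,s],[-s,c]])+p)
    return np.array([p[0],p[1],t]),np.linalg.norm(r,axis=1).round(1)
E
python3 - <<'E'
from h import *
c=cam('top'); f=lambda p:(np.array(p)+.5)/4-.5+[195,150]
F,r=fit([[90,125],[90,-200],[-80,-200],[-80,125]],cast(c,f([[100,157],[643,70],[703,352],[140,446]]),12)); print(F,r)
H,r=fit([[45,50],[45,-50],[-45,-50],[-45,50]],cast(c,f([[204,218],[381,219],[380,378],[202,374]]),30)); print(H,r)
print('spec',cast(c,f([[260,266]]),60), fw(H,[12,18,0]))
d=H[:2]-F[:2];cc,ss=np.cos(F[2]),np.sin(F[2]);print('holder in fix',cc*d[0]+ss*d[1],-ss*d[0]+cc*d[1],H[2]-F[2])
E
```

```text
[5.04843038e+02 7.20303248e+01 9.16506663e-02] [0.9 0.5 0.6 0.7]
[ 4.89600960e+02  9.73861876e+01 -8.13859546e-02] [1.  0.4 0.9 0.7]
spec [[503.01295863 112.67258747  60.        ]] [[503.02457084 114.35105373   0.        ]]
holder in fix -12.857477532152187 26.64443632490246 -0.17303662090850072
```

```bash
cat >> h.py <<'E'
def go(p,yaw,s=None):
    s=s or state(); R0=rot(s['ee_rot']); R1=rot([180,0,yaw])
    print('shift',(R0.T@(np.array(p,float)-s['ee_pos'])).round(1),'turn',np.degrees(R.from_matrix(R0.T@R1).as_rotvec()).round(2))
E
python3 -c "
from h import *
go([430,30,180],5.3)"
```

```text
shift [ 409.1 -438.9   33.9] turn [-9.000e-02  1.000e-02  1.703e+01]
```

Request:
carry_out(
  commands=[
    [0, 0, 8.5, 50, -54, 4, 1],
    [0, 0, 17, 409, -439, 34, 1],
    [0, 0, 17, 409, -439, 34, 1],
    [0, 0, 17, 409, -439, 34, 1],
    [0, 0, 17, 409, -439, 34, 1],
    [0, 0, 17, 409, -439, 34, 1],
    [0, 0, 17, 409, -439, 34, 1],
    [0, 0, 17, 409, -439, 34, 1],
    [0, 0, 17, 409, -439, 34, 1],
    [0, 0, 17, 409, -439, 34, 1],
    [0, 0, 17, 409, -439, 34, 1],
    [0, 0, 17, 409, -439, 34, 1],
    [0, 0, 17, 409, -439, 34, 1],
    [0, 0, 17, 409, -439, 34, 1],
    [0, 0, 17, 409, -439, 34, 1],
    [0, 0, 17, 409, -439, 34, 1],
    [0, 0, 17, 409, -439, 34, 1],
    [0, 0, 17, 409, -439, 34, 1],
  ],
)

```text
time_s: 1.9
ee_pos: [429.9, 28.7, 180.1]
ee_rot: [180.0, -0.0, 5.2]
force: [-0.2, 0.1, 0.9]
gripper_width: 91.1
gripper_force: 0.0
```

```bash
python3 - <<'E'
from h import *
import json
s=state(); im=grab_frame('wrist')[:,:,::-1]; cv2.imwrite('pics/w1.png',im)
np.savez('w1.npz',ee_pos=s['ee_pos'],ee_rot=s['ee_rot']); print(s['time_s'],s['ee_pos'],s['ee_rot'])
E
```

```text
1.9 [429.85286116  28.66402519 180.06134446] [ 1.79992600e+02 -1.32926015e-02  5.22201957e+00]
```

View pics/w1.png

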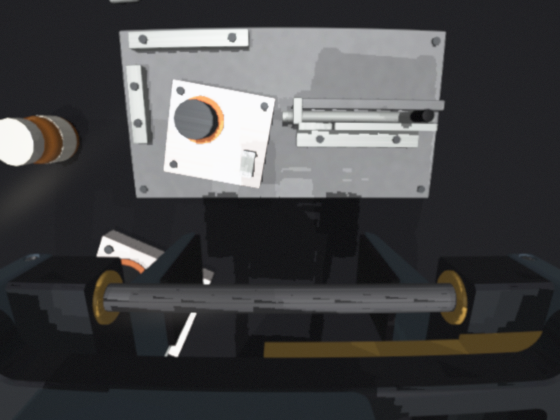

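The wrist view shows plate corners near (120,31), (446,31), (430,197), (136,198), and holder corners at (173,80), (275,97), (261,187), (164,172). The handle end is near (425,115). Next I'll refine these edges and enlarge the track.

```bash
cat > fx.py <<'E'
from h import *
def quad(mask,q):
    # refine quad corners by line fits to the mask contour
    cn=max(cv2.findContours(mask,0,1)[0],key=len)[:,0].astype(float); L=[]; q=np.array(q,float)
    for i in range(4):
        a,b=q[i],q[(i+1)%4]; u=(b-a)/np.linalg.norm(b-a); t=(cn-a)@u/np.linalg.norm(b-a); d=abs((cn-a)@[-u[1],u[0]])
        p=cn[(t>.1)&(t<.9)&(d<4)]; v=cv2.fitLine(p.astype(np.float32),cv2.DIST_HUBER,0,.01,.01).ravel(); L.append(v)
    out=[]
    for i in range(4):
        v,w=L[i-1],L[i]; k=np.linalg.solve(np.c_[v[:2],-w[:2]],w[2:]-v[2:]); out.append(v[2:]+k[0]*v[:2])
    return np.array(out)
E
python3 - <<'E'
from fx import *
im=cv2.imread('pics/w1.png'); s=dict(np.load('w1.npz')); c=cam('wrist',s)
g=cv2.cvtColor(im,cv2.COLOR_BGR2GRAY)
m=(g>75).astype(np.uint8); m[205:]=0; m[:,:105]=0; m[:25]=0
q=quad(m,[[120,31],[446,31],[430,197],[136,198]]); print(q.round(1))
F,r=fit([[90,125],[90,-200],[-80,-200],[-80,125]],cast(c,q,12)); print('F',F,r)
m=(g>190).astype(np.uint8); m[:75]=0;m[192:]=0;m[:,:155]=0;m[:,282:]=0
m=cv2.morphologyEx(m,2,np.ones((3,3)))
h=quad(m,[[173,80],[275,97],[261,187],[164,172]]); print(h.round(1))
H,r=fit([[45,50],[45,-50],[-45,-50],[-45,50]],cast(c,h,30)); print('H',H,r)
d=H[:2]-F[:2];cc,ss=np.cos(F[2]),np.sin(F[2]);print('holder in fix',cc*d[0]+ss*d[1],-ss*d[0]+cc*d[1],H[2]-F[2])
np.save('F.npy',F);np.save('H.npy',H)
print('spec',fw(H,[12,18,60]),proj(c,fw(H,[12,18,60])),'handle',proj(c,fw(F,[[5,-160,97],[5,-148,97]])),'stops',proj(c,fw(F,[[70,-5,26],[70,110,26],[-20,100,26],[55,100,26]])).round(1).tolist())
cv2.imwrite('pics/c1.png',cv2.resize(im[80:160,275:450],None,fx=4.5,fy=4.5,interpolation=2))
E
```

```text
[[117.8  28.3]
 [446.5  27.8]
 [428.5 197.1]
 [135.3 196.7]]
F [5.08752614e+02 7.01028900e+01 9.08154775e-02] [1.2 1.6 1.5 1.1]
[[172.2  79. ]
 [274.2  98.1]
 [258.  187.8]
 [163.4 170.5]]
H [ 4.91852564e+02  9.63767251e+01 -9.59099724e-02] [0.2 0.2 0.7 0.7]
holder in fix -14.4476144621979 27.698240765452805 -0.18672544986916714
spec [[505.52114793 113.14484408  60.        ]] [[192.25137349 118.97475339]] handle [[439.22450948 113.26137732]
 [424.39144334 112.95306365]] stops [[248.1, 44.1], [128.7, 46.6], [147.3, 141.4], [140.2, 62.8]]
```

View pics/c1.png

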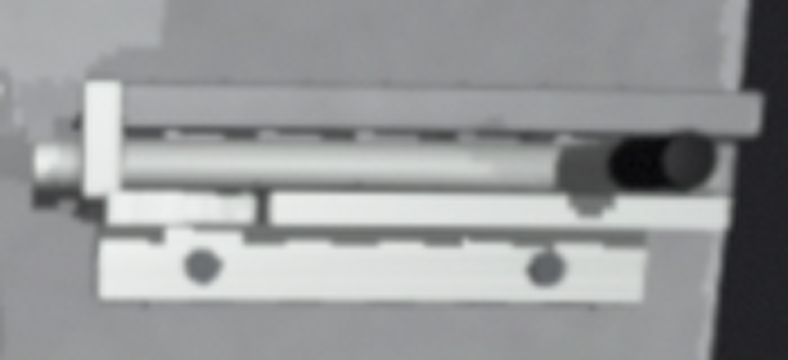

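The notch shows up: its −y edge face is the dark strip at crop x 253–270, with light falling through it onto the foot at 165–243. I'll compute where that is, and the grasp move.

```bash
cat >> h.py <<'E'
def wf(F,W):
    W=np.atleast_2d(W); c,s=np.cos(F[2]),np.sin(F[2]); d=W[:,:2]-F[:2]
    return np.c_[c*d[:,0]+s*d[:,1],-s*d[:,0]+c*d[:,1],W[:,2]]
E
python3 - <<'E'
from h import *
s=dict(np.load('w1.npz')); c=cam('wrist',s); F=np.load('F.npy'); H=np.load('H.npy')
f=lambda p:(np.array(p)+.5)/4.5-.5+[275,80]
print('notch edge, wall ends',wf(F,cast(c,f([[270,208],[728,210],[107,208],[190,208]]),53)))
print('strap top',wf(F,cast(c,f([[85,140],[122,140]]),50)))
print('handle top',wf(F,cast(c,f([[688,162]]),97)),'tip',wf(F,cast(c,f([[34,165]]),39)))
im=cv2.imread('pics/w1.png'); g=cv2.cvtColor(im,6)
m=((g<110)&(g>30)).astype(np.uint8); m[:90]=0;m[150:]=0;m[:,:172]=0;m[:,222:]=0
p=fw(H,[12,18,0])[0]; go([p[0],p[1],80],np.degrees(H[2])); go([p[0],p[1],35],np.degrees(H[2]))
E
```

```text
notch edge, wall ends [[  -5.54325942  -85.12694126   53.        ]
 [  -4.85157646 -180.34161613   53.        ]
 [  -5.66325827  -51.93325944   53.        ]
 [  -5.61872751  -68.81482156   53.        ]]
strap top [[  7.76917256 -47.46280963  50.        ]
 [  7.78350322 -54.97662793  50.        ]]
handle top [[   3.03464428 -150.71502613   97.        ]] tip [[  3.16717519 -37.21552143  39.        ]]
shift [ 83.  -77.1 100.1] turn [ 0.000e+00 -1.000e-02  1.073e+01]
shift [ 83.  -77.1 145.1] turn [ 0.000e+00 -1.000e-02  1.073e+01]
```

Request:
carry_out(
  commands=[
    [0, 0, 5.4, 40, -38, 40, 1],
    [0, 0, 10.7, 83, -77, 80, 1],
    [0, 0, 10.7, 83, -77, 100, 1],
    [0, 0, 10.7, 83, -77, 100, 1],
    [0, 0, 10.7, 83, -77, 125, 1],
    [0, 0, 10.7, 83, -77, 144, 1],
    [0, 0, 10.7, 83, -77, 144, 1],
    [0, 0, 10.7, 83, -77, 144, 1],
  ],
)

```text
time_s: 2.75
ee_pos: [505.7, 113.5, 36.7]
ee_rot: [-180.0, -0.0, -5.4]
force: [-0.2, -0.5, 0.6]
gripper_width: 91.1
gripper_force: 0.0
```

Request:
carry_out(
  commands=[
    [0, 0, 0, 0, 0, 0, -1],
    [0, 0, 0, 0, 0, 0, -1],
    [0, 0, 0, 0, 0, 0, -1],
    [0, 0, 0, 0, 0, 0, -1],
    [0, 0, 0, 0, 0, 0, -1],
    [0, 0, 0, 0, 0, 0, -1],
    [0, 0, 0, 0, 0, 0, -1],
    [0, 0, 0, 0, 0, 0, -1],
  ],
  force=35,
)

```text
time_s: 3.55
ee_pos: [505.4, 113.8, 35.9]
ee_rot: [180.0, 0.0, -5.3]
force: [-0.7, -1.0, 0.1]
gripper_width: 35.4
gripper_force: 35.0
```

Request:
carry_out(
  commands=[
    [0, 0, -1.5, 4, -4, 0, -1],
    [0, 0, -3.5, 9, -9, 0, -1],
    [0, 0, -6, 15, -14, 0, -1],
    [0, 0, -8.5, 20, -19, 0, -1],
    [0, 0, -10.5, 24, -23, 0, -1],
    [0, 0, -10.5, 27, -26, 0, -1],
    [0, 0, -10.5, 28, -27, 0, -1],
    [0, 0, -10.5, 28, -27, 0, -1],
  ],
)

```text
time_s: 4.35
ee_pos: [535.2, 138.0, 35.9]
ee_rot: [180.0, 0.1, 5.1]
force: [-4.3, -3.5, 3.9]
gripper_width: 34.9
gripper_force: 35.0
```

```bash
python3 - <<'E'
from h import *
F=np.load('F.npy'); s=state(); print(wf(F,s['ee_pos']),s['ee_rot'],s['force'],s['torque'])
im=grab_frame('wrist')[:,:,::-1]; cv2.imwrite('pics/w2.png',im); np.savez('w2.npz',ee_pos=s['ee_pos'],ee_rot=s['ee_rot'])
E
```

```text
[[32.47207383 65.22720223 35.88345228]] [1.79969076e+02 1.00362231e-01 5.12652091e+00] [-4.27413674 -3.5071734   3.87275744] [-0.52058177  0.70858516  0.03925911]
```

View pics/w2.png

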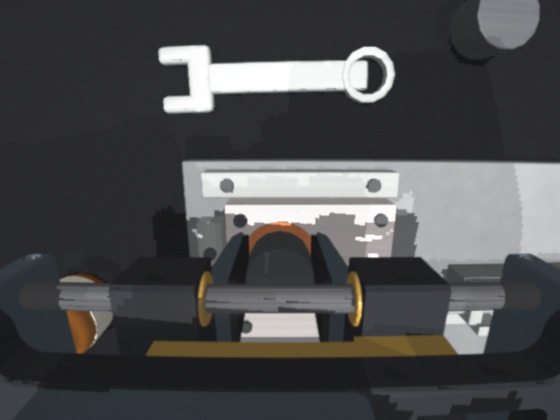

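The holder turned with the grip and its far edge (y≈203) is now parallel to the far stop. I'll push into the stops slowly.

Request:
carry_out(
  commands=[
    [0, 0, 0, 1, -1, 0, -1],
    [0, 0, 0, 2, -2, 0, -1],
    [0, 0, 0, 3, -3, 0, -1],
    [0, 0, 0, 4, -4, 0, -1],
    [0, 0, 0, 4, -4, 0, -1],
    [0, 0, 0, 4, -4, 0, -1],
  ],
)

```text
time_s: 5.0
ee_pos: [538.1, 141.0, 35.9]
ee_rot: [179.9, 0.2, 5.2]
force: [-5.2, -7.2, 6.7]
gripper_width: 35.4
gripper_force: 35.0
```

Request:
carry_out(
  commands=[
    [0, 0, 0, 1, -1, 0, -1],
    [0, 0, 0, 2, -2, 0, -1],
    [0, 0, 0, 3, -3, 0, -1],
    [0, 0, 0, 3, -3, 0, -1],
    [0, 0, 0, 3, -3, 0, -1],
  ],
)

```text
time_s: 5.5
ee_pos: [538.0, 141.8, 35.9]
ee_rot: [179.6, 0.6, 5.2]
force: [-9.6, -14.6, 13.7]
gripper_width: 35.2
gripper_force: 35.0
```

Request:
carry_out(
  commands=[
    [0, 0, 0, 2, -1, 0, -1],
    [0, 0, 0, 4, -3, 0, -1],
    [0, 0, 0, 5, -4, 0, -1],
    [0, 0, 0, 5, -4, 0, -1],
    [0, 0, 0, 5, -4, 0, -1],
  ],
)

```text
time_s: 6.0
ee_pos: [538.0, 141.9, 35.8]
ee_rot: [179.2, 1.2, 5.3]
force: [-18.0, -27.6, 22.3]
gripper_width: 35.2
gripper_force: 35.1
```

```bash
python3 - <<'E'
from h import *
F=np.load('F.npy'); s=state(); print(wf(F,s['ee_pos']),s['ee_rot'],s['force'],s['torque'])
E
```

```text
[[35.65379421 68.83081051 35.77360883]] [179.23962214   1.18672575   5.28858679] [-18.00705457 -27.58757432  22.32261458] [-4.98358     3.22492148 -0.22173083]
```

Home: both axes are blocked (the last 5 mm commanded gave no motion) and it's square at 5.3°. I'll relax the push, then release and rise.

Request:
carry_out(
  commands=[
    [0, 0, 0, -4, 4, 0, -1],
    [0, 0, 0, -8, 7, 0, -1],
    [0, 0, 0, -8, 7, 0, -1],
    [0, 0, 0, -8, 7, 0, -1],
  ],
)

```text
time_s: 6.4
ee_pos: [538.1, 141.7, 35.7]
ee_rot: [179.9, 0.2, 5.2]
force: [-7.0, -4.7, 7.4]
gripper_width: 34.9
gripper_force: 35.0
```

Request:
carry_out(
  commands=[
    [0, 0, 0, 0, 0, 0, 0.2],
    [0, 0, 0, 0, 0, 0, 0.2],
    [0, 0, 0, 0, 0, 0, 0.2],
    [0, 0, 0, 0, 0, -20, 0.2],
    [0, 0, 0, 0, 0, -60, 0.4],
    [0, 0, 0, 0, 0, -100, 1],
    [0, 0, 0, -50, 40, -130, 1],
    [0, 0, 0, -100, 80, -145, 1],
    [0, 0, 0, -110, 110, -145, 1],
    [0, 0, 0, -110, 110, -145, 1],
    [0, 0, 0, -110, 110, -145, 1],
  ],
)

```text
time_s: 7.5
ee_pos: [439.9, 22.3, 181.7]
ee_rot: [-180.0, -0.2, 5.0]
force: [0.1, -0.3, 0.2]
gripper_width: 91.5
gripper_force: 0.0
```

```bash
python3 - <<'E'
from fx import *
s=state(); im=np.ascontiguousarray(grab_frame('wrist')[:,:,::-1]); cv2.imwrite('pics/w3.png',im); print(s['time_s'],s['ee_pos'],s['ee_rot'],s['force'])
np.savez('w3.npz',ee_pos=s['ee_pos'],ee_rot=s['ee_rot'])
E
```

```text
7.5 [439.89451353  22.3009914  181.67474497] [-1.79992304e+02 -1.50778456e-01  4.97282076e+00] [ 0.10331787 -0.25967114  0.17122804]
```

View pics/w3.png

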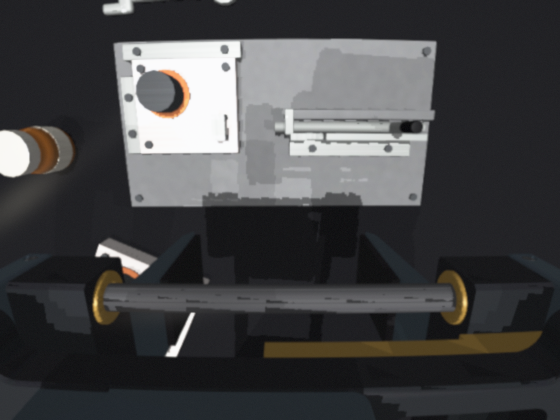

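The holder (134–238, 56–154) sits flush with both stops, and its staple (222,128) lines up with the rod (row 128). The handle top is at about (416,127). Now to compute the handle grasp.

```bash
python3 - <<'E'
from fx import *
s=dict(np.load('w3.npz')); c=cam('wrist',s); F=np.load('F.npy')
F2=F.copy(); F2[:2]=fw(F,[-1.35,.83,0])[0,:2]; np.save('F2.npy',F2)
im=cv2.imread('pics/w3.png'); g=cv2.cvtColor(im,6)
print(g[120:134,404:426])
h=wf(F2,cast(c,[[416,127]],97)); print('handle',h)
hy=h[0,1]
for p in ([5,hy,130],[5,hy,66]):
  w=fw(F2,p)[0]; print(w); go(w,5.2)
E
```

```text
[[ 84  79  77  78  88 104 108 105  96  82  77  73  73  74  80  85  94 100
   91  89  91  91]
 [ 60  51  44  40  47  61  63  56  51  42  43  44  44  47  54  65  89 110
  104  94  98 101]
 [ 32  25  22  21  21  24  23  22  26  34  44  46  47  47  46  48  65  91
  109 120 136 141]
 [ 16  16  13  12  14  14  15  22  35  47  52  52  49  46  44  43  47  74
  116 143 156 155]
 [ 13  14  12  13  14  11  19  29  45  55  55  52  49  48  44  42  43  60
  105 152 168 163]
 [  8  12  11  11  13   6  19  37  53  55  55  52  49  46  45  41  41  46
   96 158 181 171]
 [ 13  11  14  10  12  13  23  40  56  57  53  50  48  46  45  43  40  45
   94 163 188 176]
 [ 11  10  11  13   8  13  23  41  55  56  53  51  48  47  44  42  40  48
   98 165 191 176]
 [  8  14  11  12  11  12  22  40  53  55  52  49  47  46  44  42  43  58
  111 168 187 173]
 [  7  13   9  13   9   9  19  35  49  53  51  48  47  45  43  41  43  72
  129 170 181 167]
 [ 11  11  12   8  10  10  16  27  42  50  49  49  46  45  43  43  48  82
  135 164 168 160]
 [ 16  16  15  17  14  15  17  21  32  42  47  47  46  45  44  49  64  96
  130 147 150 148]
 [ 64  61  58  56  53  55  53  53  51  53  58  60  58  62  66  78  99 120
  135 142 144 144]
 [136 132 128 125 125 123 122 120 114 112 111 112 111 116 124 133 144 153
  159 160 162 163]]
handle [[   4.69700006 -151.47035446   97.        ]]
[526.04925151 -79.58567074 130.        ]
shift [ 75.9 109.9  51.4] turn [-0.04 -0.14 -0.17]
[526.04925151 -79.58567074  66.        ]
shift [ 75.7 110.  115.4] turn [-0.04 -0.14 -0.17]
```

Request:
carry_out(
  commands=[
    [0, 0, 0, 40, 55, 25, 1],
    [0, 0, 0, 76, 100, 50, 1],
    [0, 0, 0, 76, 110, 50, 1],
    [0, 0, 0, 76, 110, 50, 1],
    [0, 0, 0, 76, 110, 85, 1],
    [0, 0, 0, 76, 110, 112, 1],
    [0, 0, 0, 76, 110, 112, 1],
    [0, 0, 0, 76, 110, 112, 1],
  ],
  force=12,
)

```text
time_s: 8.35
ee_pos: [526.0, -78.4, 68.9]
ee_rot: [-180.0, 0.0, 5.2]
force: [0.3, 0.1, -0.1]
gripper_width: 91.0
gripper_force: 0.0
```

Request:
carry_out(
  commands=[
    [0, 0, 0, 0, 0, 0, -1],
    [0, 0, 0, 0, 0, 0, -1],
    [0, 0, 0, 0, 0, 0, -1],
    [0, 0, 0, 0, 0, 0, -1],
    [0, 0, 0, 0, 0, 0, -1],
    [0, 0, 0, 0, 0, 0, -1],
    [0, 0, 0, 0, 0, 0, -1],
    [0, 0, 0, 0, 0, 0, -1],
    [0, 0, 0, 0, 0, 0, -1],
  ],
  force=12,
)

```text
time_s: 9.25
ee_pos: [525.3, -79.6, 68.9]
ee_rot: [180.0, 0.0, 5.1]
force: [-0.4, -0.0, -0.4]
gripper_width: 22.0
gripper_force: 0.0
```

```bash
python3 - <<'E'
from fx import *
F=np.load('F2.npy'); s=state(); print(wf(F,s['ee_pos']),s['ee_rot'],s['force'],s['gripper_width'])
for y in (-120,-76.5): go(fw(F,[5,y,s['ee_pos'][2]])[0],5.2)
E
```

```text
[[   4.28877794 -151.39685578   68.91858177]] [1.79996460e+02 4.72563149e-04 5.13148007e+00] [-0.43279922 -0.03921649 -0.38409161] 22.027775726226317
shift [  0.7 -31.4  -0. ] turn [ 0.    0.   -0.07]
shift [  0.6 -74.9  -0. ] turn [ 0.    0.   -0.07]
```

Request:
carry_out(
  commands=[
    [0, 0, 0, 0, 0, 0, -1],
    [0, 0, 0, 0, 0, 0, -1],
    [0, 0, 0, 0, 0, 0, -1],
    [0, 0, 0, 0, 0, 0, -1],
    [0, 0, 0, 0, -6, 0, -1],
    [0, 0, 0, 0, -12, 0, -1],
    [0, 0, 0, 0, -18, 0, -1],
    [0, 0, 0, 0, -24, 0, -1],
    [0, 0, 0, 0, -30, 0, -1],
    [0, 0, 0, 0, -36, 0, -1],
    [0, 0, 0, 0, -42, 0, -1],
    [0, 0, 0, 0, -48, 0, -1],
    [0, 0, 0, 0, -54, 0, -1],
    [0, 0, 0, 0, -60, 0, -1],
    [0, 0, 0, 0, -66, 0, -1],
    [0, 0, 0, 0, -72, 0, -1],
    [0, 0, 0, 0, -75, 0, -1],
    [0, 0, 0, 0, -75, 0, -1],
    [0, 0, 0, 0, -75, 0, -1],
  ],
)

```text
time_s: 11.15
ee_pos: [518.5, -4.1, 68.9]
ee_rot: [-179.9, 0.0, 5.1]
force: [-0.5, 1.9, 0.2]
gripper_width: 9.8
gripper_force: 12.0
```

```bash
python3 - <<'E'
from fx import *
F=np.load('F2.npy'); s=state(); print(wf(F,s['ee_pos']),s['ee_rot'],s['force'],s['gripper_width'])
im=np.ascontiguousarray(grab_frame('wrist')[:,:,::-1]); cv2.imwrite('pics/w4.png',im)
for a in (.15,.3,.5,.7,.9,1.05):
    P=fw(F,[5-48*np.sin(a),-76.5,39+48*np.cos(a)-19])[0]; go(P,5.2)
E
```

```text
[[  4.31687311 -75.61045376  68.93061648]] [-1.79919737e+02  8.71602730e-03  5.09599150e+00] [-0.53150536  1.92216864  0.16382805] 9.790716512220811
shift [-6.5  0.8  1.5] turn [-0.07  0.01 -0.11]
shift [-13.5   0.8   3.1] turn [-0.07  0.01 -0.11]
shift [-22.3   0.8   6.8] turn [-0.07  0.01 -0.11]
shift [-30.2   0.8  12.2] turn [-0.07  0.01 -0.11]
shift [-36.9   0.9  19.1] turn [-0.07  0.01 -0.11]
shift [-40.9   0.9  25. ] turn [-0.07  0.01 -0.11]
```

View pics/w4.png

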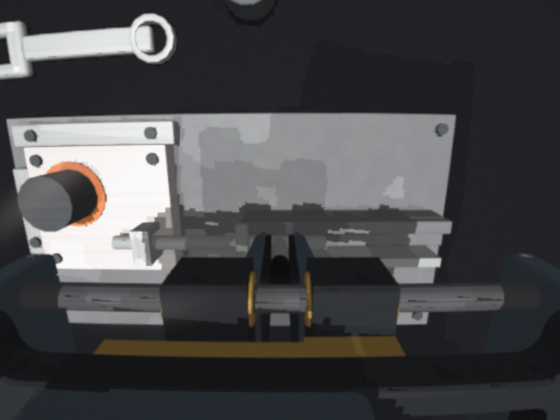

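The rod's tip (115,243) is through the staple (140,245), and the handle is gripped at travel of about 84 mm. Now I'll turn it down gently and watch the force to check that it enters the notch.

Request:
carry_out(
  commands=[
    [0, 0, 0, -3, 0, 0, -1],
    [0, 0, 0, -6, 1, 1, -1],
    [0, 0, 0, -10, 1, 2, -1],
    [0, 0, 0, -14, 1, 3, -1],
    [0, 0, 0, -18, 1, 5, -1],
    [0, 0, 0, -18, 1, 5, -1],
  ],
)

```text
time_s: 11.8
ee_pos: [499.7, -7.8, 64.0]
ee_rot: [180.0, 0.1, 5.1]
force: [0.5, 0.7, 4.7]
gripper_width: 9.7
gripper_force: 12.0
```

```bash
python3 - <<'E'
from fx import *
F=np.load('F2.npy'); s=state(); print(wf(F,s['ee_pos']),s['ee_rot'],s['force'],s['torque'],s['gripper_width'])
E
```

```text
[[-14.69291795 -77.58607727  64.04365367]] [1.79978240e+02 6.37931401e-02 5.13688171e+00] [0.52344051 0.71219859 4.67353815] [ 0.14350964 -0.15081137  0.03514577] 9.70196161803401
```

Request:
carry_out(
  commands=[
    [0, 0, 0, -4, 0, 2, -1],
    [0, 0, 0, -8, 0, 5, -1],
    [0, 0, 0, -12, 0, 7, -1],
    [0, 0, 0, -16, 0, 11, -1],
    [0, 0, 0, -19, 0, 15, -1],
    [0, 0, 0, -22, 0, 19, -1],
    [0, 0, 0, -23, 0, 22, -1],
    [0, 0, 0, -23, 0, 22, -1],
  ],
)

```text
time_s: 12.6
ee_pos: [475.8, -9.9, 41.0]
ee_rot: [180.0, 0.3, 5.2]
force: [-2.4, -1.6, 2.3]
gripper_width: 9.3
gripper_force: 12.0
```

```bash
python3 - <<'E'
from fx import *
F=np.load('F2.npy'); s=state(); print(wf(F,s['ee_pos']),s['ee_rot'],s['force'],s['torque'],s['gripper_width'])
E
```

```text
[[-38.70438562 -77.47159884  40.9523751 ]] [179.99065402   0.25986823   5.15340114] [-2.36829785 -1.63802009  2.34620352] [-0.35946432  0.38003081 -0.01392513] 9.3231350193258
```

Request:
carry_out(
  commands=[
    [0, 0, 0, 0, 0, 0, 0],
    [0, 0, 0, 0, 0, 0, 0],
    [0, 0, 0, 0, 0, 0, 0],
    [0, 0, 0, 0, 0, 0, 0],
    [0, 0, 0, 0, 0, 0, 0],
    [0, 0, 0, 0, 0, -30, 0],
    [0, 0, 0, 0, 0, -80, 0],
    [0, 0, 0, -60, -20, -130, 0],
    [0, 0, 0, -60, -50, -140, 0],
    [0, 0, 0, -60, -50, -140, 0],
    [0, 0, 0, -60, -50, -140, 0],
    [0, 0, 0, -60, -50, -140, 0],
  ],
)

```text
time_s: 13.8
ee_pos: [413.7, 34.6, 181.3]
ee_rot: [180.0, 0.0, 5.1]
force: [0.2, -0.9, -0.4]
gripper_width: 45.4
gripper_force: 0.0
```

```bash
python3 - <<'E'
from fx import *
s=state(); im=np.ascontiguousarray(grab_frame('wrist')[:,:,::-1]); cv2.imwrite('pics/w5.png',im); print(s['time_s'],s['ee_pos'],s['force'])
c=cam('wrist',s); F=np.load('F2.npy'); print(proj(c,fw(F,[[5,-77,39],[-47,-77,64],[5,39,39],[-20,0,30]])).round())
E
```

```text
13.8 [413.73367323  34.59534977 181.31972214] [ 0.23743413 -0.90178718 -0.38336016]
[[331.  99.]
 [333. 157.]
 [208.  99.]
 [251. 126.]]
```

View pics/w5.png

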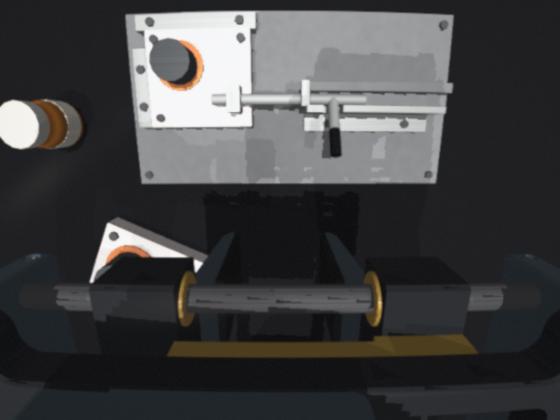

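The handle lies down in the notch: its end is at (335,155), against (333,157) predicted for about 1.1 rad. The rod is through the staple with its tip at (212,99), and the holder is flush with both stops.

```bash
python3 -c "
from workcell import workorder
print(workorder.job_done())"
```

```text
the job is handed in; nothing more can be done
None
```

The holder is home against both stops, the bolt is through the staple, the handle is down in the notch at about 1.1 rad, and the job was handed in at about 14 s of the 64 s allowed; no verdict came back.

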